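# Clip the self-closing tweezers onto the brass nameplate

## Robot

A 6-joint arm with a two-finger parallel gripper is mounted at the origin on the work surface. World frame = base frame: x ahead of the robot, y to its left, z up, the work surface at z = 0. Lengths are in m, angles in rad, forces in N, time in s.
With the tool pointing down it reaches from about 0.35 to 0.925 m from the base axis. Payload 6.4 kg.
Tool frame: the origin (TCP) lies at the very end of the fingers, on their centre line; the grasp point (between the pads) lies 19 mm behind it (pinch_z is the distance from the TCP to the grasp point, in m); z points along the fingers, y is the line along which they close (so a half turn about z gives the same grasp; the last joint's range is limited). The gripper opens to 85 mm and grips with 20 to 120 N. Pads are 22 mm wide; open, the fingers measure 114 mm over their backs; the gripper's body (76 mm by 85 mm) begins 54 mm behind the grasp point. The pads swing forward as they close: fully open they stand 13 mm farther back than shut.
Start: joints at [-1.517, 0.245, 1.558, -0, 1.339, -0.174], TCP at [0.147, -0.633, 0.231] pointing down, gripper open.
Joint ranges: [-3.13, 3.13], [-1.02, 2.26], [0.13, 2.54], [-0.95, 4.09], [0.21, 2.88], [-2.74, 2.74]. Speed limits (rad/s): [2.57, 2.57, 3.14, 3.14, 3.14, 3.14].

## Interface

Orientations are given as a unit quaternion [w, x, y, z].
In Python, from bench import * gives the robot as it stands.
- The arm moves only by the tool move_arm, never from a script. Its argument "targets" is a list of rows, each a list of 3 entries, a list of its own where there are three numbers: the shift along the tool's x, y, z in mm, then the turn about the tool's z in degrees, then the finger opening in mm, from 0 to 85.4. In form: [[[dx, dy, dz], spin, grip], ...]. A call has 1 to 12 rows; each row shifts and turns the commanded pose from where the row before left it, along the tool's axes as they then stand; what a row does not reach is not made up. A row lasts 1/8 s, in which the tool goes at most 62.5 mm and 10.7 degrees, less where a joint would pass 70% of its speed; a pose out of reach is approached as far as the arm can. A call is refused whole if a number of a shift passes 62.5 or a number of a turn 10.7, either way. A call with a gripper value outside its range is refused whole. The fingers move at their own pace and stop on an object; the grip force is fixed at half the most. Time passes only in rows, so rows that do not move let the fingers close. It gives the time, the measured TCP pose, the force, the opening and the grip force at its end, in the units of the state.
- get_state(): the state, without advancing time (a new reading comes with each control period).
- snapshot(name): name is "side" or "top" or "wrist"; returns the picture (384x512x3 uint8, red, green, blue); there is no depth.
- get_calibration(name): a dict with "vertical_fov" (degrees; the focal length in pixels is half the picture's height over the tangent of half this angle, whatever the lens; pixels are square), "cx", "cy" (the principal point, pixels), "position" and "rotation" of the camera in the world; the wrist camera has in their place "mount" (4x4, takes a point from camera to tool coordinates, whose origin is the TCP and whose axes are the flange's). Camera axes: x right, y up, looking along -z (the intrinsics and any distortion apply to the point x, -y, -z); pixel columns grow to the right and rows downward; lengths in m; the calibration is good to about 2 mm. A picture is of the moment at which its call begins: read the wrist's pose just before it. get_calibration takes no time and is no camera call.
- hand_in(): hands the job in; it is judged then, once.
Trained networks look in the newest picture that a camera, given by its name, has taken for a name from the list of things; names that differ only in an ending like _2 or _b are one class to them, and where a whole thing is asked for, a point or a joint stands for the part that bears it (a point fixed in the world has none). Each returns a list of dicts, best first, with "conf" (0 to 1); they miss things now and then, are a little off and sometimes report something else, mostly with a low value. They report only what shows in the picture. A call takes as long as a camera call.
- recognise(camera, target): "extent" ([left, top, width, height] in pixels, round what is visible of it).
- masks_of(camera, target): "pixels" (384x512 bool, what is visible of it) and "extent" ([left, top, width, height] in pixels, round what is visible of it).
- mark_of(camera, target): "position" ([column, row] in pixels: a listed point, or the origin of a listed thing).
The state is a dict: "time_s": time; "joint_pos": joint angles; "joint_velocities": joint speeds; "tau": joint torques, N m; "tcp_pos": TCP position; "ee_rot": TCP orientation; "ft_force": force on the tool from outside, world axes, zero at the start; "torque": the same for the moment, N m; "grip_width": finger opening in m; "grip_force": force on a finger pad.
Only numpy, scipy, OpenCV 4.12 (cv2) and the standard library are available. Lean on these libraries where they do the work, as an engineer would, in place of code of your own. Each camera call takes 0.05 s, during which the arm holds its last target. There are 200 camera calls.

## Task

At the sign engraver's table, squeeze the self-closing tweezers open by their red pads and lift them off their rest. Lower the open jaws astride the middle of the top edge of the brass nameplate and let go, so that they grip it upright and stay on it as its carrying handle. Leave the brass plate standing in its holder and do not disturb the black plate.

Things in the scene. Friction and masses are not known exactly. Their poses are not given: they have to be found in the camera images.
- tweezers: Steel cross-lock tweezers, 129 mm tall, jaws down, clipped 14 mm deep on the 4 mm upright blade of a fixed green-footed rest. Origin midway between the jaws' lower ends; z up to the tail, y the squeeze direction. Red pads centred 93 mm above it: 28 mm over their outsides (19 squeezed), 16 wide, 26 high; the tail ends 36 mm above that centre. Jaws 20 mm wide (x), 26 high, 4 thick. Yaw within 30 deg
- jaws (a joint): Jaw opening, arm angle in rad: 0 = closed on a 4 mm plate (as at the start), 0.14 = pads fully squeezed to a stop, jaws' lower ends 38 mm apart. The arms cross: squeezing the pads opens the jaws, letting go lets the spring shut them. Squeeze force 9 N to begin, 13 N fully open; 20 N or more holds them on the stop.
- brass_plate: Brass plate, black border lines: 60 mm wide (x), 4 thick (y), 60 tall (z), 0.12 kg, standing loose in a 14 mm deep slot of a wooden holder (80 x 40 x 22 mm, fixed). Origin at the centre of its lower edge, 8 mm above the table; its top edge is 60 mm above the origin. Yaw within 30 deg.
- black_plate: Bystander: black plate of the same size, white border lines, same origin, loose in a like holder. A fixed white plate stands in a third holder; the three stand side by side in any order.

How it is judged:
By the outcome, as a careful person would: the job done as asked, in the order asked, and still so for the second after the job is handed in, with the robot touching nothing.
It also fails if it takes over 42 s, if anything falls off the work surface, if the arm or the gripper's body presses on something with over 40 N, if the wrist force passes 120 N, or if a joint passes its speed limit or range.

## Working session

There is one attempt and no reset: what is moved stays moved. The work goes in short steps, Python scripts to look and compute and a tool call to move; the robot and the scene stay as the last step left them, time stands still between calls to the robot, and variables do not carry over. Pictures are saved under pics/ and viewed, at most 13 in all, crops included, and the job is handed in when it is done.

Besides the shell and the picture viewer there is one more tool, called after "Call:" by a JSON object that holds its "name" and its "arguments", one argument or row to a line. move_arm: Moves the arm, as the interface text tells. Its arguments: {"type":"object","properties":{"targets":{"type":"array","items":{"type":"array"}}},"required":["targets"]}

```bash
mkdir -p pics; ls; cat > a.py <<'E'
from bench import *
import numpy as np, cv2
if __name__=="__main__":
    s=get_state(); print(s['time_s'],s['tcp_pos'],s['ee_rot'],s['grip_width'])
    ims=[]
    for c in ["side","top"]:
        im=snapshot(c); cv2.imwrite(f"pics/{c}0.png",im[:,:,::-1])
        k=get_calibration(c); print(c,k)
        for t in ["tweezers","brass_plate","black_plate"]:
            for f in (recognise,mark_of):
                print(c,t,[{a:np.round(b,2).tolist() for a,b in d.items()} for d in f(c,t)[:2]])
    print(get_calibration("wrist"))
E
python3 a.py
```

```text
pics
0.0 [ 0.14674827 -0.63265374  0.23020456] [-9.54409657e-04  9.93520233e-01  1.13651361e-01  6.05532262e-05] 0.08555302040042151
side {'vertical_fov': 48.77420584622774, 'cx': 255.4157293335273, 'cy': 185.55493275310232, 'position': array([0.31831779, 0.6321472 , 0.66873055]), 'rotation': array([-0.1639483 , -0.07485979,  0.43041431,  0.88445491])}
side tweezers [{'extent': [293.7, 104.6, 10.2, 44.6], 'conf': 0.78}]
side tweezers [{'position': [294.2, 149.5], 'conf': 0.66}]
side brass_plate [{'extent': [247.1, 213.1, 30.4, 18.1], 'conf': 0.93}]
side brass_plate [{'position': [258.3, 233.4], 'conf': 0.73}]
side black_plate [{'extent': [160.5, 302.0, 36.1, 19.1], 'conf': 0.62}]
side black_plate [{'position': [181.6, 324.3], 'conf': 0.95}]
top {'vertical_fov': 48.16859198095399, 'cx': 254.33316329855643, 'cy': 190.29344120132617, 'position': array([0.342957  , 0.02110045, 0.96627279]), 'rotation': array([-0.62964062, -0.07352991,  0.08745201,  0.7684388 ])}
top tweezers [{'extent': [367.6, 151.8, 21.6, 23.6], 'conf': 0.56}]
top tweezers [{'position': [370.1, 170.3], 'conf': 0.82}]
top brass_plate [{'extent': [240.7, 185.4, 14.0, 26.6], 'conf': 0.49}]
top brass_plate [{'position': [247.9, 201.0], 'conf': 0.41}]
top black_plate [{'extent': [115.3, 184.4, 19.3, 31.5], 'conf': 0.64}]
top black_plate [{'position': [128.7, 200.1], 'conf': 0.6}]
{'vertical_fov': 68.53962855897319, 'cx': 256.61259766285616, 'cy': 189.47166242732015, 'mount': array([[ 1.12255398e-03,  9.64631401e-01,  2.63600076e-01,
         6.71774908e-02],
       [ 9.99999164e-01, -9.13730183e-04, -9.14795692e-04,
         4.17355124e-04],
       [-6.41581304e-04,  2.63600883e-01, -9.64631620e-01,
        -1.42447823e-01],
       [ 0.00000000e+00,  0.00000000e+00,  0.00000000e+00,
         1.00000000e+00]])}
```

View pics/side0.png

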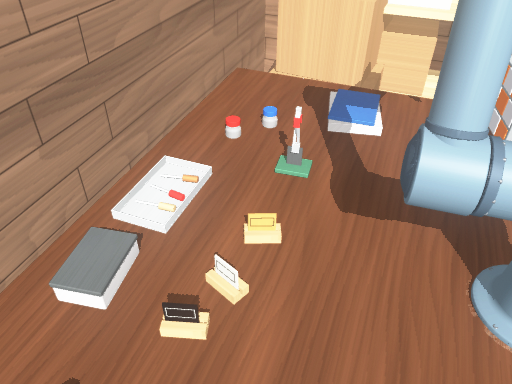

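View pics/top0.png

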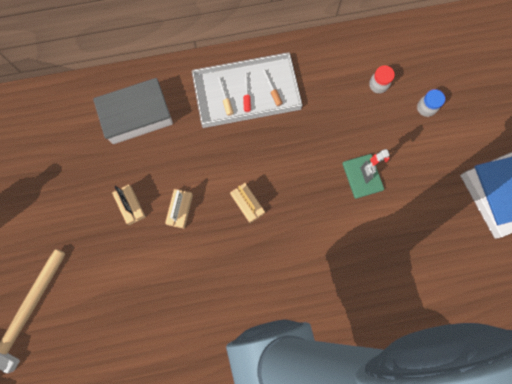

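Side view: tweezers at (297,135) with red pads (297,122) on the green-footed rest; brass plate at (262,222), white at (226,270), black at (182,313). Top view: tweezers (375,163), brass (247,202).

```bash
cat > h.py <<'E'
from bench import *
import numpy as np, cv2
from scipy.spatial.transform import Rotation as R
def q(v): return R.from_quat(v,scalar_first=True).as_matrix()
def cam(c):
    k=get_calibration(c); f=192/np.tan(np.radians(k['vertical_fov']/2))
    if c=="wrist":
        s=get_state(); T=np.eye(4); T[:3,:3]=q(s['ee_rot']); T[:3,3]=s['tcp_pos']; M=T@k['mount']
        return M[:3,3],M[:3,:3],f,k['cx'],k['cy']
    return np.array(k['position']),q(k['rotation']),f,k['cx'],k['cy']
def ray(C,px):
    p,Rm,f,cx,cy=C; d=Rm@np.array([(px[0]-cx)/f,-(px[1]-cy)/f,-1]); return p,d/np.linalg.norm(d)
def atz(C,px,z):
    p,d=ray(C,px); return p+d*(z-p[2])/d[2]
def tri(*rs):
    A=sum(np.eye(3)-np.outer(d,d) for p,d in rs); b=sum((np.eye(3)-np.outer(d,d))@p for p,d in rs)
    x=np.linalg.solve(A,b); return x,[np.linalg.norm(np.cross(x-p,d)) for p,d in rs]
def proj(C,X):
    p,Rm,f,cx,cy=C; v=(np.asarray(X)-p)@Rm; return np.stack([cx-f*v[...,0]/v[...,2],cy+f*v[...,1]/v[...,2]],-1)
E
python3 - <<'E'
from h import *
S,T=cam("side"),cam("top")
for n,a,b in [("tw",(294.2,149.5),(370.1,170.3)),("pads",(297,121),(381,157)),("brass",(258.3,233.4),(247.9,201)),("black",(181.6,324.3),(128.7,200.1))]:
    print(n,tri(ray(S,a),ray(T,b)))
print(atz(S,(258.3,233.4),.008),atz(T,(247.9,201),.008))
print(proj(T,np.array([0,0,0])),proj(S,np.array([0,0,0])))
s=get_state(); print(q(s['ee_rot']))
E
```

```text
tw (array([ 0.54666957, -0.27561982,  0.05782862]), [np.float64(0.0014114049747263446), np.float64(0.0014114049747263597)])
pads (array([ 0.54783029, -0.27653864,  0.14266528]), [np.float64(0.0009823821222316564), np.float64(0.0009823821222314857)])
brass (array([ 0.54328628, -0.00057292,  0.00512482]), [np.float64(0.001827081342496463), np.float64(0.001827081342496442)])
black (array([0.59440044, 0.2651209 , 0.00676163]), [np.float64(0.0023103759359188875), np.float64(0.0023103759359190106)])
[0.54419907 0.00208314 0.008     ] [ 0.54084558 -0.0007569   0.008     ]
[299.39739895 459.68772499] [531.2200727  310.34811683]
[[ 9.74162346e-01  2.25848895e-01 -1.16525489e-05]
 [ 2.25848895e-01 -9.74162346e-01 -4.73158495e-06]
 [-1.24200976e-05  1.97761660e-06 -1.00000000e+00]]
```

Call:
{"name": "move_arm", "arguments": {
  "targets": [
    [[43,-23.5,-6],0,85],
    [[43,-23.5,-6],0,85],
    [[43,-23.5,-6],0,85],
    [[43,-23.5,-6],0,85],
    [[43,-23.5,-6],0,85],
    [[43,-23.5,-6],0,85],
    [[43,-23.5,-6],0,85],
    [[43,-23.5,-6],0,85],
    [[43,-23.5,-6],0,85],
    [[43,-23.5,-6],0,85],
    [[40,-22,-6],0,85],
    [[0,0,0],0,85]
  ]
}}

```text
time_s: 2.2
tcp_pos: [0.5485, -0.2747, 0.2979]
ee_rot: [0.0, 0.993, 0.116, 0.001]
ft_force: [0.1, -0.9, 0.1]
grip_width: 0.0846
grip_force: 0.0
```

```bash
python3 - <<'E'
from h import *
s=get_state();C=cam("wrist"); im=snapshot("wrist"); cv2.imwrite("pics/w1.png",im[:,:,::-1])
print(s['time_s'],s['tcp_pos'],recognise("wrist","tweezers")[:2],mark_of("wrist","tweezers")[:2],proj(C,np.array([.5478,-.2765,.145])))
print(q(s['ee_rot']))
E
```

```text
2.2 [ 0.54848698 -0.27470657  0.29793649] [{'extent': [240.2, 159.1, 28.2, 35.6], 'conf': 0.96}] [{'position': [255.6, 165.0], 'conf': 0.89}] [257.34668325 178.43226752]
[[ 9.73209373e-01  2.29917718e-01  1.16548990e-03]
 [ 2.29918394e-01 -9.73209792e-01 -4.81582367e-04]
 [ 1.02354186e-03  7.36648039e-04 -9.99999205e-01]]
```

View pics/w1.png

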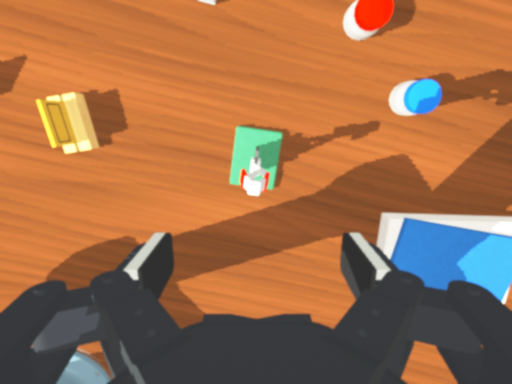

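Wrist view: pads' red edges at (243,180) and (267,181), tail (254,187), green foot (257,157), brass plate at (55,122). I'll enlarge both.

```bash
python3 - <<'E'
import cv2,numpy as np
im=cv2.imread("pics/w1.png")
a=cv2.resize(im[120:200,220:290],None,fx=7,fy=7,interpolation=cv2.INTER_CUBIC)
b=cv2.resize(im[80:160,30:110],None,fx=7,fy=7,interpolation=cv2.INTER_CUBIC)[:560]
o=np.hstack([a,b])[:, :]; o=cv2.resize(o,(790,int(o.shape[0]*790/o.shape[1]))); print(o.shape); cv2.imwrite("pics/w1c.png",o)
h=cv2.cvtColor(im,cv2.COLOR_BGR2HSV); m=((h[...,0]<6)|(h[...,0]>174))&(h[...,1]>150)
m[:,:220]=0;m[:,290:]=0;m[:150]=0;m[205:]=0
n,l,st,ce=cv2.connectedComponentsWithStats(m.astype(np.uint8)); print(st[1:].tolist(),ce[1:].round(1).tolist())
E
```

```text
(421, 790, 3)
[[242, 170, 5, 15, 28], [264, 173, 5, 18, 29]] [[243.1, 175.5], [266.0, 179.6]]
```

View pics/w1c.png

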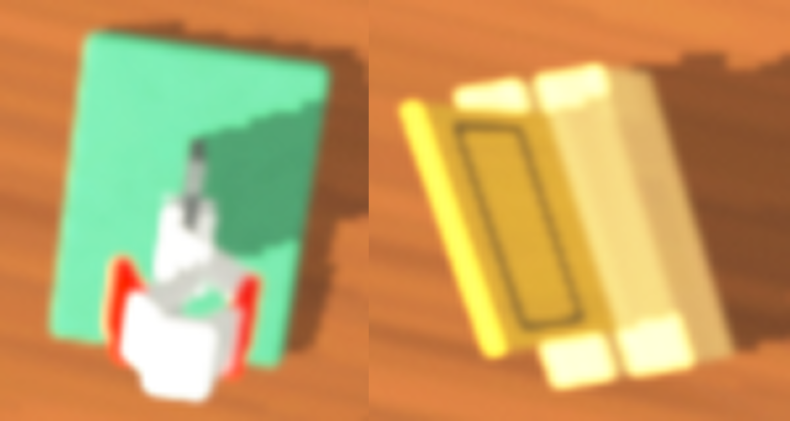

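```bash
python3 - <<'E'
from h import *
W,S,T=cam("wrist"),cam("side"),cam("top")
t=q(get_state()['ee_rot']); yw=np.degrees(np.arctan2(t[1,1],t[0,1])); print("tool y dir deg",yw)
A=lambda x,y:(220+x/5.267,120+y/5.267); B=lambda x,y:(30+(x-368.7)/5.267,80+y/5.267)
P=[atz(W,A(*c),.012) for c in [(90,30),(330,65),(282,368),(50,335)]]
ang=lambda d:np.degrees(np.arctan2(d[1],d[0]))
print("foot",np.mean(P,0),[(ang(P[j]-P[i]).round(1),np.linalg.norm(P[j]-P[i]).round(4)) for i,j in[(0,1),(3,2),(0,3),(1,2)]])
a,b=atz(W,(243.1,175.5),.145),atz(W,(266,179.6),.145); print("pads",(a+b)/2,ang(b-a),np.linalg.norm(b-a))
print("pads tri",tri(ray(W,(254.5,178)),ray(S,(297,121)),ray(T,(381,157))))
print("org tri",tri(ray(W,(255.6,165)),ray(S,(294.2,149.5)),ray(T,(370.1,170.3))))
P=[atz(W,B(*c),.068) for c in [(400,102),(427,105),(508,350),(484,357)]]
print("brass",np.mean(P,0),ang(P[3]-P[0]),ang(P[2]-P[1]),[np.linalg.norm(P[3]-P[0]),np.linalg.norm(P[1]-P[0])])
E
```

```text
tool y dir deg -76.96773747740943
foot [ 0.54500137 -0.27651955  0.012     ] [(np.float64(-85.0), np.float64(0.0684)), (np.float64(-85.3), np.float64(0.0698)), (np.float64(-175.6), np.float64(0.0894)), (np.float64(-174.7), np.float64(0.0897))]
pads [ 0.54569179 -0.27556101  0.145     ] -87.31150184975114 0.024929275876455353
pads tri (array([ 0.54662014, -0.27542448,  0.14431992]), [np.float64(0.001549398591381344), np.float64(0.0009909994458116055), np.float64(0.0017689993125993599)])
org tri (array([ 0.54564653, -0.27587878,  0.05841443]), [np.float64(0.002118339105761451), np.float64(0.0024433700157922467), np.float64(0.0006047891248705616)])
brass [ 0.53670642 -0.00284696  0.068     ] -159.01005830868738 -158.6793941784643 [np.float64(0.06118818612276547), np.float64(0.00633696814466851)]
```

Call:
{"name": "move_arm", "arguments": {
  "targets": [
    [[0,0,0],8,65],
    [[-2.6,0.9,40],0,65],
    [[0,0,50],0,65],
    [[0,0,0],0,65],
    [[0,0,0],0,65]
  ]
}}

```text
time_s: 2.98
tcp_pos: [0.5444, -0.279, 0.2093]
ee_rot: [0.001, 0.999, 0.044, 0.001]
ft_force: [0.9, 0.0, 0.6]
grip_width: 0.0652
grip_force: 0.0
```

```bash
python3 - <<'E'
from h import *
s=get_state();W=cam("wrist"); im=snapshot("wrist")[:,:,::-1]; print(s['time_s'],s['tcp_pos'],q(s['ee_rot']).round(4).tolist())
p=proj(W,np.array([[.546,-.2758,z] for z in(.145,.052)])); print(p)
x0,y0=int(p[0,0])-60,int(p[0,1])-90
c=im[max(y0,0):y0+150,x0:x0+130]; cv2.imwrite("pics/w2.png",cv2.resize(c,None,fx=4,fy=4,interpolation=cv2.INTER_CUBIC)); print("off",x0,max(y0,0))
h=cv2.cvtColor(np.ascontiguousarray(im),cv2.COLOR_BGR2HSV); m=((h[...,0]<6)|(h[...,0]>174))&(h[...,1]>150)
m[:,:x0]=0;m[:,x0+130:]=0;m[:max(y0,0)]=0;m[y0+150:]=0
n,l,st,ce=cv2.connectedComponentsWithStats(m.astype(np.uint8)); print(st[1:].tolist(),ce[1:].round(1).tolist())
E
```

```text
2.975 [ 0.54444358 -0.27902867  0.20926086] [[0.9962, 0.087, 0.0019], [0.087, -0.9962, -0.0016], [0.0018, 0.0017, -1.0]]
[[251.75429061 200.81980345]
 [252.9767575  175.10619668]]
off 191 110
[[231, 188, 5, 21, 49], [261, 188, 8, 28, 113]] [[232.3, 195.3], [265.0, 199.5]]
```

View pics/w2.png

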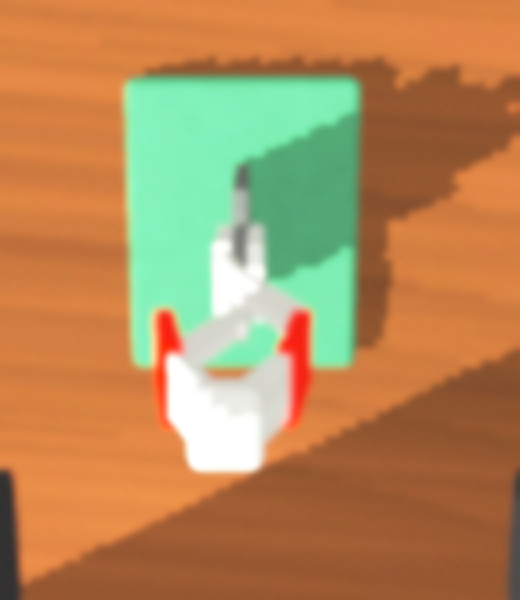

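```bash
python3 - <<'E'
from h import *
s=get_state();W=cam("wrist");t=q(s['ee_rot'])
def rel(x,y,z): return ((atz(W,(191+x/4,110+y/4),z)-s['tcp_pos'])@t*1000).round(1)
print(s['tcp_pos'])
for dz in (0,.006):
  print("pad back top",rel(165,425,.157+dz),rel(293,425,.157+dz),"front bottom",rel(160,310,.131+dz),rel(305,310,.131+dz),"tail back",rel(225,470,.180+dz))
print("foot",[rel(*c,.012) for c in[(125,78),(360,78),(354,366),(133,366)]])
k=get_calibration("side");S=cam("side");im=cv2.imread("pics/side0.png")[90:185,265:325]
cv2.imwrite("pics/s1.png",cv2.resize(im,None,fx=6,fy=6,interpolation=cv2.INTER_CUBIC))
X=.546,-.2758
for z in (.012,.04,.06,.131,.157,.18,.187): print(z,(proj(S,np.array([*X,z]))-[265,90])*6)
E
```

```text
[ 0.54496922 -0.27917429  0.21016873]
pad back top [ -6.7 -17.4  53.1] [-6.7  6.2 53.2] front bottom [  8.3 -20.3  79.1] [ 8.4  9.2 79.2] tail back [-5.9 -5.6 30.1]
pad back top [ -4.4 -16.9  47.1] [-4.4  6.  47.2] front bottom [  9.9 -19.7  73.1] [ 9.9  9.  73.2] tail back [-3.4 -5.4 24.1]
foot [array([ 47.8, -40.1, 198.2]), array([ 47.8,  29.5, 198.4]), array([-41.6,  29.7, 198.1]), array([-41.6, -40.3, 197.9])]
0.012 [173.09820559 443.8348649 ]
0.04 [177.21602071 391.90679313]
0.06 [180.23612445 353.82150787]
0.131 [191.52456682 211.46760699]
0.157 [195.89499933 156.35388134]
0.18 [199.87448813 106.1701859 ]
0.187 [201.1074661   90.62160816]
```

View pics/s1.png

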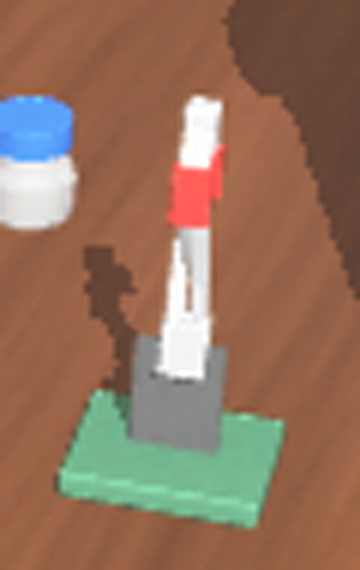

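Call:
{"name": "move_arm", "arguments": {
  "targets": [
    [[1.3,-5.4,0],0,65],
    [[0,0,30],0,65],
    [[0,0,30],0,60],
    [[0,0,27],0,50],
    [[0,0,0],0,45],
    [[0,0,0],0,45],
    [[0,0,0],0,45]
  ]
}}

```text
time_s: 3.9
tcp_pos: [0.546, -0.273, 0.1224]
ee_rot: [0.001, 0.999, 0.044, 0.001]
ft_force: [0.1, 0.8, 0.7]
grip_width: 0.0451
grip_force: 0.0
```

```bash
python3 - <<'E'
from h import *
s=get_state(); im=snapshot("wrist")[:,:,::-1]; print(s['time_s'],s['tcp_pos'],s['ft_force'])
cv2.imwrite("pics/w3.png",cv2.resize(np.ascontiguousarray(im[150:384,150:360]),None,fx=2.5,fy=2.5,interpolation=cv2.INTER_CUBIC))
E
```

```text
3.9 [ 0.54602653 -0.27302464  0.12244072] [0.13392385 0.84900849 0.72428297]
```

View pics/w3.png

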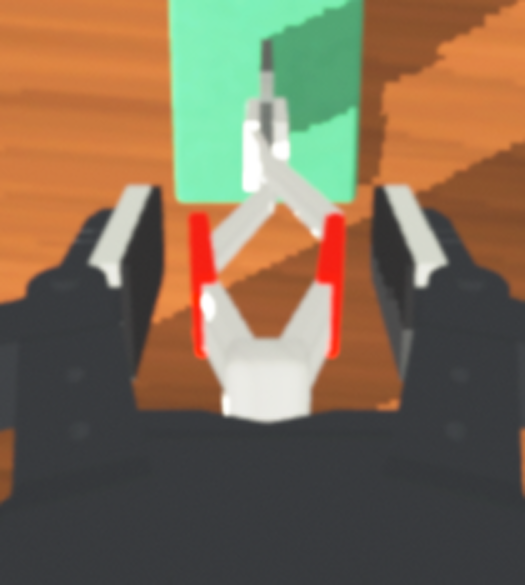

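Pads (190–345) are centred between the fingers (160–373) and the tips reach just below them. Closing.

Call:
{"name": "move_arm", "arguments": {
  "targets": [
    [[0,0,0],0,30],
    [[0,0,0],0,24],
    [[0,0,0],0,20],
    [[0,0,0],0,10],
    [[0,0,0],0,10],
    [[0,0,0],0,10],
    [[0,0,0],0,10]
  ]
}}

```text
time_s: 4.82
tcp_pos: [0.5449, -0.2724, 0.1203]
ee_rot: [-0.0, 0.999, 0.044, 0.0]
ft_force: [0.3, -0.1, -0.9]
grip_width: 0.017
grip_force: 59.8
```

```bash
python3 - <<'E'
from h import *
s=get_state(); im=snapshot("wrist")[:,:,::-1]; print(s['time_s'],s['tcp_pos'],s['ft_force'],s['grip_width'],s['grip_force'])
cv2.imwrite("pics/w4.png",cv2.resize(np.ascontiguousarray(im[150:384,150:360]),None,fx=2.5,fy=2.5,interpolation=cv2.INTER_CUBIC))
E
```

```text
4.825 [ 0.54493038 -0.27235238  0.12028622] [ 0.3011713  -0.07013607 -0.92655707] 0.01696163114492698 59.75476026535034
```

View pics/w4.png

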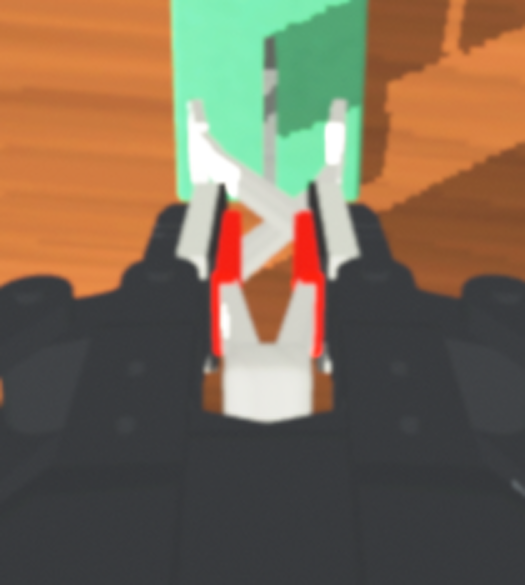

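Jaws stand open astride the blade (ends at x≈190 and 340). Lift and carry towards the brass plate.

Call:
{"name": "move_arm", "arguments": {
  "targets": [
    [[0,0,-15],0,10],
    [[0,0,-30],0,10],
    [[0,0,-35],0,10],
    [[0,0,-30],-8,10],
    [[0,0,0],-8,10],
    [[13.1,-36.3,0],0,10],
    [[13.1,-36.3,0],0,10],
    [[13.1,-36.3,0],0,10],
    [[13.1,-36.3,0],0,10],
    [[13.1,-36.3,0],0,10],
    [[13.1,-36.3,0],0,10],
    [[13.4,-36.2,0],0,10]
  ]
}}

```text
time_s: 6.38
tcp_pos: [0.5397, -0.001, 0.2317]
ee_rot: [0.0, 0.983, 0.183, 0.001]
ft_force: [1.3, 1.1, -0.8]
grip_width: 0.0173
grip_force: 59.6
```

Call:
{"name": "move_arm", "arguments": {
  "targets": [
    [[0,0,0],0,10],
    [[0,0,0],0,10],
    [[0,0,0],0,10]
  ]
}}

```text
time_s: 6.75
tcp_pos: [0.5397, -0.0032, 0.2307]
ee_rot: [0.0, 0.983, 0.182, 0.0]
ft_force: [0.0, -1.0, -0.7]
grip_width: 0.0171
grip_force: 59.6
```

```bash
python3 - <<'E'
from h import *
s=get_state();W=cam("wrist"); im=snapshot("wrist")[:,:,::-1]; print(s['time_s'],s['tcp_pos'],s['ft_force'],s['grip_width'],s['grip_force'])
t=q(s['ee_rot']);print(t.round(4).tolist(), np.degrees(np.arctan2(t[1,0],t[0,0])))
print(recognise("wrist","brass_plate")[:1],mark_of("wrist","tweezers")[:1])
cv2.imwrite("pics/w5f.png",im)
cv2.imwrite("pics/w5.png",cv2.resize(np.ascontiguousarray(im[60:260,130:380]),None,fx=3,fy=3,interpolation=cv2.INTER_CUBIC))
E
```

```text
6.75 [ 0.53972882 -0.00321697  0.23066717] [ 0.01832623 -0.96551159 -0.68087303] 0.017058280392097905 59.617154002189636
[[0.9337, 0.358, 0.0005], [0.358, -0.9337, -0.0003], [0.0004, 0.0005, -1.0]] 20.977400892239725
[{'extent': [250.1, 141.9, 1.9, 55.2], 'conf': 0.67}] []
```

View pics/w5.png

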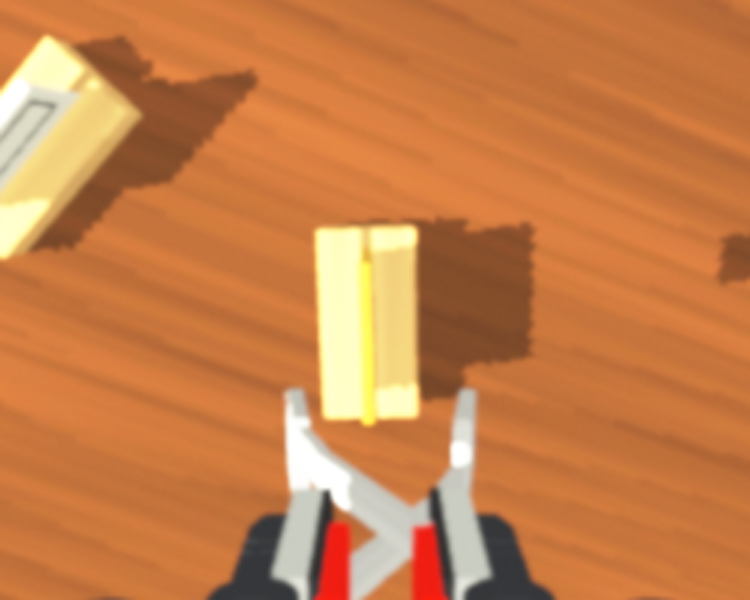

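Brass top edge runs from (366,262) to (369,422) in the crop, parallel to the tool's x within 1°; the open jaws end at (295,390) and (467,390), slightly to its right and short of it.

```bash
python3 - <<'E'
from h import *
s=get_state();W=cam("wrist");t=q(s['ee_rot'])
full=lambda x,y:(130+x/3,60+y/3)
rel=lambda x,y,z:((atz(W,full(x,y),z)-s['tcp_pos'])@t*1000).round(1)
print("edge",rel(366,262,.068),rel(369,422,.068),"holder",[rel(*c,.022) for c in[(315,228),(417,227),(323,418),(417,417)]])
for z in (.145,.15,.155,.16,.165): print(z,"jaw ends",rel(286,390,z),rel(475,390,z))
E
```

```text
edge [ 30.9  -4.2 162.3] [-29.4  -3.3 162.3] holder [array([ 39.2, -25.8, 208.3]), array([ 39.7,  15.9, 208.3]), array([-42.1, -23.9, 208.3]), array([-41.6,  17. , 208.3])]
0.145 jaw ends [  4.4 -25.5  85.3] [ 4.4 27.3 85.3]
0.15 jaw ends [  5.8 -24.9  80.3] [ 5.8 26.7 80.3]
0.155 jaw ends [  7.1 -24.4  75.3] [ 7.2 26.1 75.3]
0.16 jaw ends [  8.5 -23.8  70.3] [ 8.6 25.5 70.3]
0.165 jaw ends [  9.9 -23.2  65.3] [ 9.9 24.9 65.3]
```

Call:
{"name": "move_arm", "arguments": {
  "targets": [
    [[0.7,-4.5,0],-1,10],
    [[0,0,30],0,10],
    [[0,0,25],0,10],
    [[0,0,0],0,10],
    [[0,0,0],0,10]
  ]
}}

```text
time_s: 7.52
tcp_pos: [0.5392, 0.0021, 0.1764]
ee_rot: [0.0, 0.982, 0.191, 0.001]
ft_force: [0.2, -0.6, -0.6]
grip_width: 0.0175
grip_force: 59.6
```

```bash
python3 - <<'E'
from h import *
s=get_state();W=cam("wrist"); im=snapshot("wrist")[:,:,::-1]; print(s['time_s'],s['tcp_pos'],s['ft_force'],s['grip_width'],s['grip_force'])
cv2.imwrite("pics/w6.png",cv2.resize(np.ascontiguousarray(im[100:300,150:360]),None,fx=3,fy=3,interpolation=cv2.INTER_CUBIC))
E
```

```text
7.525 [0.53922501 0.00212141 0.17641595] [ 0.23685895 -0.58439269 -0.59459035] 0.017462071493248868 59.606671929359436
```

View pics/w6.png

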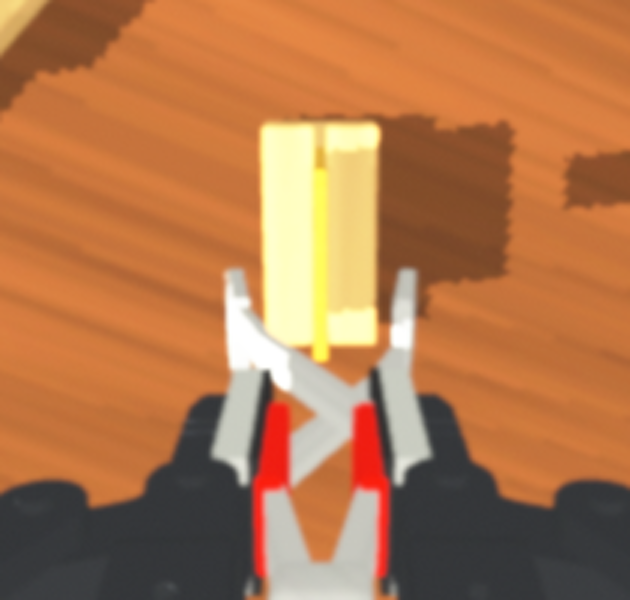

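The plate's edge (x≈320) is now midway between the jaws (225–418). Lower and look again.

Call:
{"name": "move_arm", "arguments": {
  "targets": [
    [[0,0,20],0,10],
    [[0,0,20],0,10],
    [[0,0,14],0,10],
    [[0,0,0],0,10],
    [[0,0,0],0,10]
  ]
}}

```text
time_s: 8.2
tcp_pos: [0.5394, 0.0021, 0.1224]
ee_rot: [0.0, 0.982, 0.191, 0.001]
ft_force: [-0.5, 0.1, -0.2]
grip_width: 0.0171
grip_force: 59.6
```

```bash
python3 - <<'E'
from h import *
s=get_state();W=cam("wrist"); im=snapshot("wrist")[:,:,::-1]; print(s['time_s'],s['tcp_pos'],s['ft_force'],s['grip_width'])
t=q(s['ee_rot'])
c=lambda x,y,w,h,k:cv2.resize(x,None,fx=k,fy=k,interpolation=cv2.INTER_CUBIC)
sd=snapshot("side")[:,:,::-1]
a=cv2.resize(np.ascontiguousarray(im[100:300,160:360]),(400,400),interpolation=cv2.INTER_CUBIC)
b=cv2.resize(np.ascontiguousarray(sd[150:250,215:315]),(400,400),interpolation=cv2.INTER_CUBIC)
cv2.imwrite("pics/w7.png",np.hstack([a,b]))
E
```

```text
8.2 [0.53935807 0.00206159 0.12235282] [-0.5117193   0.07278411 -0.17226615] 0.0171163002256058
```

View pics/w7.png

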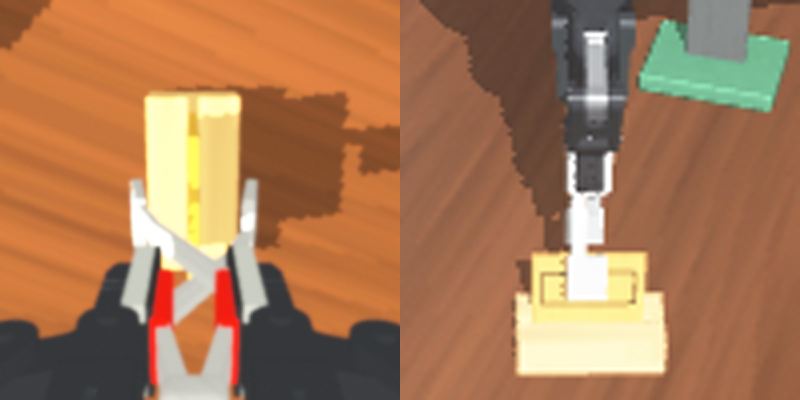

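Jaws are astride the middle of the plate, about 11–14 mm below its top edge, in both views. Release gently.

Call:
{"name": "move_arm", "arguments": {
  "targets": [
    [[0,0,2],0,10],
    [[0,0,0],0,10],
    [[0,0,0],0,19],
    [[0,0,0],0,21],
    [[0,0,0],0,23],
    [[0,0,0],0,25],
    [[0,0,0],0,27],
    [[0,0,0],0,30],
    [[0,0,0],0,38],
    [[0,0,0],0,50],
    [[0,0,0],0,60],
    [[0,0,0],0,60]
  ]
}}

```text
time_s: 9.8
tcp_pos: [0.5386, 0.0022, 0.1193]
ee_rot: [0.0, 0.982, 0.191, 0.0]
ft_force: [-0.3, 0.7, 1.3]
grip_width: 0.0602
grip_force: 0.0
```

```bash
python3 - <<'E'
from h import *
s=get_state(); im=snapshot("wrist")[:,:,::-1]; print(s['time_s'],s['tcp_pos'],s['ft_force'],s['grip_width'],s['grip_force'])
sd=snapshot("side")[:,:,::-1]
a=cv2.resize(np.ascontiguousarray(im[100:330,145:375]),(400,400),interpolation=cv2.INTER_CUBIC)
b=cv2.resize(np.ascontiguousarray(sd[150:250,215:315]),(400,400),interpolation=cv2.INTER_CUBIC)
cv2.imwrite("pics/w8.png",np.hstack([a,b]))
E
```

```text
9.8 [0.53860543 0.00219336 0.11931608] [-0.2950219   0.68322325  1.29983608] 0.060174310822326736 0.0
```

View pics/w8.png

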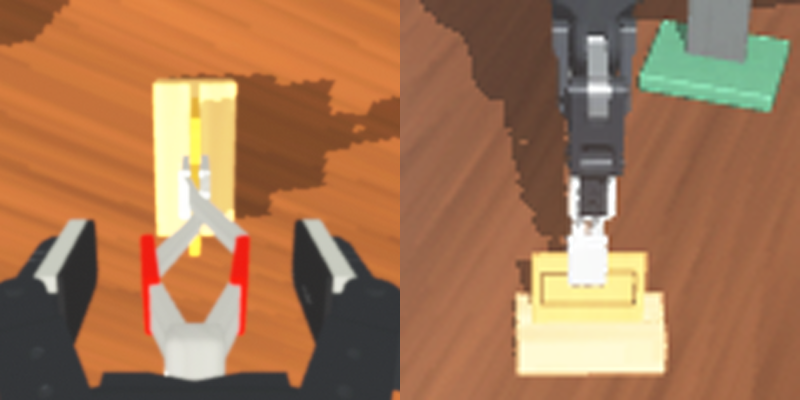

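The tweezers have closed on the plate, upright and centred; the fingers are clear on both sides. Retreat.

Call:
{"name": "move_arm", "arguments": {
  "targets": [
    [[0,0,-12],0,60],
    [[0,0,-25],0,60],
    [[0,0,-40],0,60],
    [[0,0,-50],0,60],
    [[0,0,-40],0,60],
    [[0,0,0],0,60],
    [[0,0,0],0,60],
    [[0,0,0],0,60],
    [[0,0,0],0,60]
  ]
}}

```text
time_s: 11.02
tcp_pos: [0.538, 0.0023, 0.2849]
ee_rot: [-0.0, 0.982, 0.191, -0.001]
ft_force: [-0.9, -1.1, -0.4]
grip_width: 0.0597
grip_force: 0.0
```

```bash
python3 - <<'E'
from h import *
s=get_state(); print(s['time_s'],s['tcp_pos'])
im=snapshot("wrist")[:,:,::-1]; sd=snapshot("side")[:,:,::-1]
a=cv2.resize(np.ascontiguousarray(im[60:260,150:350]),(400,400),interpolation=cv2.INTER_CUBIC)
b=cv2.resize(np.ascontiguousarray(sd[150:350,125:325]),(400,400),interpolation=cv2.INTER_CUBIC)
cv2.imwrite("pics/w9.png",np.hstack([a,b]))
for t in("tweezers","brass_plate","black_plate"): print(t,mark_of("side",t)[:1])
E
```

```text
11.025 [0.53800327 0.00233145 0.28493554]
tweezers [{'position': [259.6, 217.3], 'conf': 0.68}]
brass_plate [{'position': [262.9, 232.8], 'conf': 0.7}]
black_plate [{'position': [180.3, 325.4], 'conf': 0.69}]
```

View pics/w9.png

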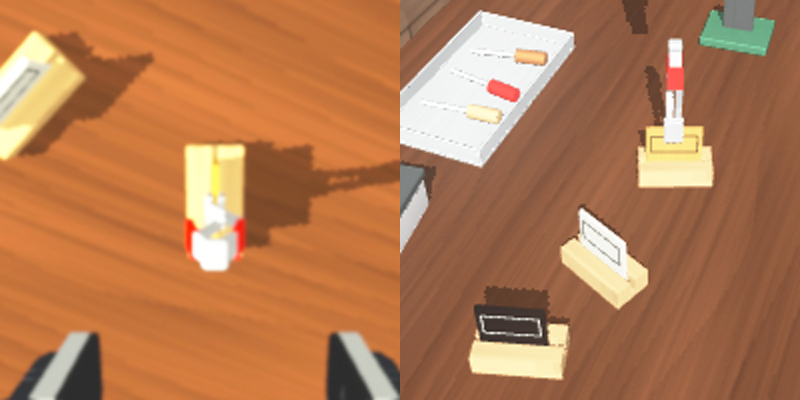

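The tweezers stand upright on the middle of the brass plate, which is still in its holder. The black plate is untouched and the gripper is clear.

```bash
python3 -c "
from bench import *
print(hand_in())"
```

```text
the job is handed in; nothing more can be done
None
```

Job handed in at about 11 s of the 42 s allowed: in the last pictures the tweezers grip the middle of the brass plate's top edge upright, the plate still stands in its holder, and the black plate looks undisturbed; no verdict came back.

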